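# Set a coupling hub on the flat of a pump drive's shaft

### The job

The coupling hub has slid down the upright motor shaft of the pump drive. Pinch the top of the shaft across its flat and turn the shaft until the flat faces straight out of the opening in the yellow guard, let go, then take the hub, turn it on the shaft until its set screw points the same way as the flat, and slide it up until its face (the one the jaws stand on) is flush with the end of the shaft. Finish while still holding the hub there, fingers off the set screw so that a colleague can tighten it through the opening, and leave the loose parts lying around alone.

Things in the scene. Friction and masses are not known exactly. Their poses are not given: they have to be found in the camera images.
- drive: pump drive stand, fixed to the bench: aluminium adapter plate 240 x 200 mm (x -100 to +140, y -100 to +100 mm), its top 150 mm above the bench, on four posts, a blue motor below it. Origin on the bench on the shaft's axis; z up; x points straight out of the guard's opening
- guard_top (a point): middle of the top edge of the yellow half-round sheet guard on the plate, straight behind the shaft (drive x = -90 mm). The guard has a 90 mm radius about the shaft, stands 60 mm above the plate, is closed on the drive's -x half and open towards +x
- flat: set-screw flat on the top 30 mm of the upright 20 mm shaft: 15 mm wide, 6.5 mm from the axis (16.5 mm across the flat, 20 mm elsewhere). Origin in its middle, 15 mm below the shaft's end; z up; x points out of the flat. The shaft turns endlessly, friction 0.12 N m, and stays where left; at the start the flat is 0.5 to 1.6 rad anticlockwise (from above) of the guard's opening
- shaft_end (a point): centre of the upper end of the shaft, on its axis, 66 mm above the adapter plate; a red paint line on it runs from the axis towards the flat
- hub: dark steel jaw-coupling hub, loose round the shaft, resting on a bearing nose 8 mm high: ring 42 mm outside, 20 mm high, bore 22.4 mm (about 1 mm play all round), three jaws 8 mm high on its upper face; 0.18 kg. Origin at the centre of its underside; z up; x towards its set screw, at the start within 1.3 rad of the guard's opening. Turns and slides freely; falls back when let go
- hub_face (a point): centre of the hub's upper face (the face the jaws stand on), on the bore's axis 20 mm above the hub's underside
- set_screw: brass-coloured set screw, 8 mm diameter, backed out so that it stands 4.5 mm proud of the hub's side at mid height. Origin at the centre of its outer end, 25.5 mm from the bore's axis; x points outward
- pump_hub: bystander: bright steel hub of the pump side, 42 mm diameter, 28 mm high with its jaws, standing on the bench beside the stand. Origin under its centre
- spider: bystander: red elastomer spider (six-armed star, 41 mm across, 10 mm thick) lying on the adapter plate in front of the guard's opening. Origin under its centre
- hex_key: bystander: dark L-shaped hex key, 100 x 34 mm, 6 mm thick, lying on the bench beside the stand. Origin under the middle of its long arm
There are look-alikes about, which are no part of the job. What is shaped like the hub but green or pink is not meant.

How it is judged:
By the outcome, as a careful person would: the job done as asked, in the order asked, and still so for the second after the job is handed in, while the arm keeps its last pose, push and grip.
It also fails if it takes over 53 s, if anything falls off the work surface, if the arm or the gripper's body presses on something with over 40 N, if the wrist force passes 120 N, or if a joint passes its speed limit or range.

### The arm

A 6-joint arm with a two-finger parallel gripper is mounted at the origin on the work surface. World frame = base frame: x ahead of the robot, y to its left, z up, the work surface at z = 0. Lengths are in mm, angles in rad, forces in N, time in s.
With the tool pointing down it reaches from about 275 to 1000 mm from the base axis. Payload 8.4 kg.
Tool frame: the origin (TCP) lies between the finger pads; the fingertips stand 25 mm ahead of it and the grasp point (between the pads) lies 6 mm ahead of it; z points along the fingers, y is the direction in which the jaws open and shut (so a half turn about z gives the same grasp; the last joint's range is limited). The gripper opens to 85 mm and grips with 20 to 120 N. Pads are 22 mm wide; open, the fingers measure 114 mm over their backs; the gripper's body (76 mm by 85 mm) begins 54 mm behind the grasp point. The pads swing forward as they close: fully open they stand 13 mm farther back than shut.
Start: joints at [-1.317, 0.353, 1.633, -0, 1.155, -0.002], TCP at [158.136, -604.666, 234.881] pointing down, gripper open.
Joint ranges: [-2.63, 2.63], [-0.92, 2.1], [0.06, 2.66], [-1.3, 4.44], [0, 2.69], [-3.02, 3.02]. Speed limits (rad/s): [2.22, 2.22, 2.79, 3.14, 3.14, 3.14].

### API

Orientations are given as a rotation vector (axis times angle).
In Python, from rig import r gives the robot as it stands.
- The arm moves only by the shell command python3 -m pendant 'ROWS' [OPENING]. ROWS is JSON, a list of rows, each an object of numbers: "dx", "dy", "dz": the shift along the tool's x, y, z in cm; "twist": the turn about the tool's z in degrees. A call has 1 to 20 rows; each row shifts and turns the commanded pose from where the row before left it, along the tool's axes as they then stand; what a row does not reach is not made up. A row lasts 1/10 s, in which the tool goes at most 50 mm and 8.59 degrees, less where a joint would pass 70% of its speed; a pose out of reach is approached as far as the arm can. A call with a gripper value outside its range is refused whole. OPENING is the opening, from -1 (shut) to 1 (fully open), set as the call begins (- or left out, the last holds). The fingers move at their own pace and stop on an object; the grip force is fixed at half the most. Time passes only in rows, so rows that do not move let the fingers close. It gives the time, the measured TCP pose, the force and the opening at its end, in the units of the state.
- r.get_obs(): the state, without advancing time (a new reading comes with each control period).
- r.camera(name): name is "scene" or "top" or "wrist"; returns a dict with "image" (420x560x3 uint8, blue, green, red), "camera_matrix" (3x3 intrinsics, pixels), "k1" (the pictures are not rectified: a ray, as slopes to the right and down, at radius r is drawn at 1 + k1 r^2 times it, then the intrinsics apply), "cam_to_world" (4x4, takes a point from camera to world coordinates). Camera axes: x right, y down, z forward; pixel columns grow to the right and rows downward; lengths in mm; the calibration is good to about 2 mm. A picture is of the moment at which its call begins. There is no depth.
- r.finish_job(): hands the job in, once; it reports no verdict.
Trained networks look in the newest picture that a camera, given by its name, has taken for a name from the list of things; names that differ only in an ending like _2 or _b are one class to them, and where a whole thing is asked for, a point or a joint stands for the part that bears it (a point fixed in the world has none). Each returns a list of dicts, best first, with "confidence" (0 to 1); they miss things now and then, are a little off and sometimes report something else, mostly with a low value. They report only what shows in the picture. A call takes as long as a camera call. They do not tell look-alikes from the thing itself.
- r.search_frame(name, camera): "bbox" ([left, top, right, bottom] as shares, 0 to 1, of the picture: columns of its width, rows of its height, round what is visible of it).
- r.tip_of(name, camera): "position" ([column, row] as shares, 0 to 1, of the picture: columns of its width, rows of its height: a listed point, or the origin of a listed thing).
The state is a dict: "clock": time; "qpos": joint angles; "joint_vel": joint speeds; "joint_efforts": joint torques, N m; "tool_pos": TCP position; "ee_rot": TCP orientation; "wrist_force": force on the tool from outside, world axes, zero at the start; "wrist_torque": the same for the moment, N m; "opening": finger opening in mm.
Only numpy, scipy, OpenCV 4.12 (cv2) and the standard library are available. Lean on these libraries where they do the work, as an engineer would, in place of code of your own. Each camera call takes 0.05 s, during which the arm holds its last target. There are 200 camera calls.

## Working session

There is one attempt and no reset: what is moved stays moved. The work goes in short steps, Python scripts to look and compute and a shell command to move; the robot and the scene stay as the last step left them, time stands still between calls to the robot, and variables do not carry over. Pictures are saved under pics/ and viewed, about 8 in all and at most 12, crops included, and the job is handed in when it is done.

```bash
ls; mkdir -p pics; cat > h.py <<'E'
import numpy as np, cv2, json
from rig import r
from scipy.spatial.transform import Rotation as R
def shot(cam):
    c=r.camera(cam); return c
def ray(c,uv):
    K=np.array(c["camera_matrix"]);T=np.array(c["cam_to_world"]);k=c["k1"]
    p=cv2.undistortPoints(np.array([[uv]],float),K,np.array([k,0,0,0.]))[0,0]
    d=T[:3,:3]@np.array([p[0],p[1],1]);return T[:3,3],d/np.linalg.norm(d)
def atz(c,uv,z):
    o,d=ray(c,uv);return o+d*(z-o[2])/d[2]
def proj(c,P):
    K=np.array(c["camera_matrix"]);T=np.linalg.inv(np.array(c["cam_to_world"]))
    p,_=cv2.projectPoints((T[:3,:3]@np.array(P,float).reshape(-1,3).T+T[:3,3:]).T.reshape(-1,1,3),np.zeros(3),np.zeros(3),K,np.array([c["k1"],0,0,0.]));return p[:,0]
def tri(rs):
    A=0;b=0
    for o,d in rs:
        M=np.eye(3)-np.outer(d,d);A=A+M;b=b+M@o
    return np.linalg.solve(A,b)
WH=np.array([560,420])
E
python3 - <<'E'
from h import *
np.set_printoptions(precision=1,suppress=True)
print(r.get_obs())
for cam in ["scene","top","wrist"]:
    c=shot(cam);cv2.imwrite(f"pics/{cam}0.png",c["image"]);print(cam,c["k1"],np.array(c["camera_matrix"]).tolist());print(np.array(c["cam_to_world"]))
    for n in ["drive","guard_top","flat","shaft_end","hub","hub_face","set_screw","pump_hub","spider","hex_key"]:
        try: print(n,[(np.round(np.array(d["position"])*WH,1).tolist(),round(d["confidence"],2)) for d in r.tip_of(n,cam)][:4])
        except Exception as e: print(n,e)
a=cv2.imread("pics/scene0.png");b=cv2.imread("pics/top0.png")
E
```

```text
pics
{'clock': 0.0, 'qpos': array([-1.3,  0.4,  1.6,  0. ,  1.2, -0. ]), 'joint_vel': array([ 0., -0.,  0., -0.,  0.,  0.]), 'joint_efforts': array([  0. , -60.5, -34.2,   0. ,   0. ,   0. ]), 'tool_pos': array([ 158. , -604.2,  234.2]), 'ee_rot': array([-3.1, -0.4,  0. ]), 'wrist_force': array([-0.2,  1.3, -0.1]), 'wrist_torque': array([-0.,  0., -0.]), 'opening': 85.44596123420075}
scene 0.019201182002611596 [[460.2711317647041, 0.0, 272.9725804761975], [0.0, 460.2711317647041, 206.27908785583054], [0.0, 0.0, 1.0]]
[[   0.     0.6   -0.8 1317.6]
 [   1.     0.     0.    15.2]
 [   0.    -0.8   -0.6  714.8]
 [   0.     0.     0.     1. ]]
drive [([269.3, 227.1], 0.63)]
guard_top [([269.4, 130.9], 0.73)]
flat []
shaft_end [([270.2, 149.0], 0.45)]
hub [([274.3, 170.4], 0.84), ([202.4, 268.7], 0.72), ([333.6, 213.8], 0.65)]
hub_face [([274.9, 165.7], 0.58), ([201.3, 258.8], 0.58), ([338.8, 207.4], 0.52)]
set_screw []
pump_hub [([182.8, 236.7], 0.81)]
spider [([305.4, 208.2], 0.75)]
hex_key [([374.5, 236.5], 0.53)]
top -0.03782286652139132 [[435.76459044151636, 0.0, 277.79443867879], [0
[... 301 characters left out ...]
 233.8], 0.42)]
hub [([295.6, 237.5], 0.74), ([228.0, 257.9], 0.71), ([352.3, 184.7], 0.51)]
hub_face [([226.7, 257.4], 0.76), ([289.7, 236.5], 0.73), ([349.1, 188.6], 0.49), ([292.2, 237.9], 0.3)]
set_screw [([197.4, 229.8], 0.54)]
pump_hub [([376.7, 223.9], 0.76)]
spider [([260.7, 185.0], 0.62)]
hex_key [([197.8, 226.1], 0.59)]
wrist -0.0598123192284726 [[299.9844484377187, 0.0, 280.76272825731735], [0.0, 299.9844484377187, 210.85162490199403], [0.0, 0.0, 1.0]]
[[   0.3   -0.9   -0.3  237.3]
 [  -1.    -0.2   -0.1 -582.3]
 [   0.     0.3   -0.9  373.6]
 [   0.     0.     0.     1. ]]
drive []
guard_top []
flat []
shaft_end []
hub []
hub_face []
set_screw []
pump_hub []
spider []
hex_key []
```

```bash
python3 - <<'E'
import cv2,numpy as np
a=cv2.imread("pics/scene0.png")[100:300,140:410];b=cv2.imread("pics/top0.png")[150:310,180:400]
a=cv2.resize(a,(400,296),interpolation=cv2.INTER_CUBIC);b=cv2.resize(b,(400,291),interpolation=cv2.INTER_CUBIC)
t=cv2.imread("pics/top0.png")[195:300,250:340];t=cv2.resize(t,(400,467),interpolation=cv2.INTER_CUBIC)
o=np.zeros((590,800,3),np.uint8);o[:296,:400]=a;o[298:589,:400]=b;o[:467,400:]=t
cv2.imwrite("pics/v1.png",o)
E
```

```text
(no output)
```

View pics/v1.png

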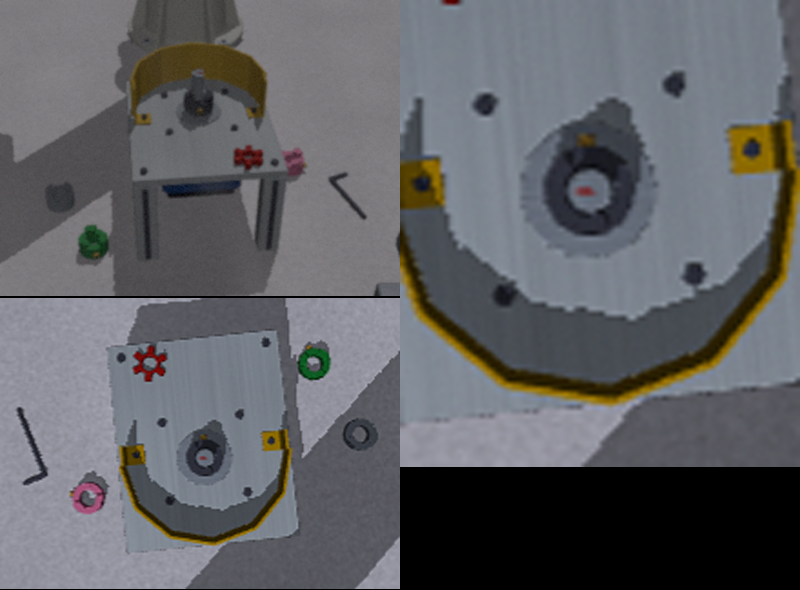

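The dark hub sits on the shaft at scene (274,170) and top (296,237). The look-alikes are green at scene (202,268) / top (352,185) and pink at scene (334,208) / top (228,258). The bright pump hub is at top (377,224). I choose the dark one on the shaft. Its brass screw points up in the picture, and the red line points left, which is world +y. The third panel of v1 is the close crop that checks this choice.

```bash
python3 - <<'E'
from h import *
from scipy.optimize import least_squares
np.set_printoptions(precision=2,suppress=True)
c=shot("top");s=shot("scene")
cp=lambda x,y:(180+x/1.818,150+(y-298)/1.818)
z=lambda x,y:(250+x/4.444-90,195+y/4.448)   # x in full picture px minus 400 handled below
zz=lambda x,y:(250+(x-400)/4.444,195+y/4.448)
pts=[cp(108,347),cp(277,331),cp(298,537),cp(127,552)]
mod=[(140,100),(140,-100),(-100,-100),(-100,100)]
W=np.array([atz(c,p,150)[:2] for p in pts]);print(W)
def f(p):
    C,S=np.cos(p[2]),np.sin(p[2]);return (np.array(mod)@np.array([[C,S],[-S,C]])+p[:2]-W).ravel()
q=least_squares(f,[500,0,0]);print("plate fit",q.x,q.fun)
print("shaft",atz(c,zz(589,190),216), "guard",atz(c,zz(612,397),210),"guard net",atz(c,(298.8,285.8),210))
print("screw",atz(c,zz(587,141),168))
print("tri guard",tri([ray(c,(298.8,285.8)),ray(s,(269.4,130.9))]))
o=r.get_obs();print(R.from_rotvec(o["ee_rot"]).as_matrix())
# sharp line
im=c["image"][225:250,280:300].astype(int);m=(im[:,:,2]-im[:,:,:2].max(2))>25;ys,xs=np.nonzero(m);print(np.c_[xs+280,ys+225].tolist())
E
```

```text
[[645.77 138.43]
 [667.2  -59.34]
 [428.56 -85.3 ]
 [407.99 111.42]]
plate fit [517.5   24.13   0.11] [ 0.04  0.31  0.33 -0.73  0.39 -0.84 -0.76  1.26]
shaft [518.68  24.33 216.  ] guard [427.86  12.88 210.  ] guard net [424.89  10.69 210.  ]
screw [541.12  24.92 168.  ]
tri guard [424.13  12.62 202.99]
[[ 0.97  0.25  0.  ]
 [ 0.25 -0.97  0.  ]
 [ 0.   -0.   -1.  ]]
[[290, 237], [291, 237], [292, 237], [290, 238], [291, 238], [292, 238], [293, 238]]
```

```bash
python3 -m pendant '[{"dx":2.81,"dy":-2.88,"dz":-0.5},{"dx":2.81,"dy":-2.88,"dz":-0.5},{"dx":2.81,"dy":-2.88,"dz":-0.5},{"dx":2.81,"dy":-2.88,"dz":-0.5},{"dx":2.81,"dy":-2.88,"dz":-0.5},{"dx":2.81,"dy":-2.88,"dz":-0.5},{"dx":2.81,"dy":-2.88,"dz":-0.5},{"dx":2.81,"dy":-2.88,"dz":-0.5},{"dx":2.81,"dy":-2.88,"dz":-0.5},{"dx":2.81,"dy":-2.88,"dz":-0.5},{"dx":2.81,"dy":-2.88,"dz":-0.5},{"dx":2.81,"dy":-2.88,"dz":-0.5},{"dx":2.81,"dy":-2.88,"dz":-0.5},{"dx":2.81,"dy":-2.88,"dz":-0.5},{"dx":2.81,"dy":-2.88},{"dx":2.81,"dy":-2.88},{"dx":2.81,"dy":-2.88},{"dx":2.81,"dy":-2.88}]'
python3 -m pendant '[{"twist":-8.5},{"twist":-8.5},{"twist":-8.5},{"twist":-8.5},{"twist":-8.5},{"twist":-8.5},{"twist":-8.5},{"twist":-8.5},{"twist":-8.5},{"twist":-8.5},{"twist":-8.5},{"twist":-8.5},{"twist":-8.5},{"twist":-8.5},{"twist":-8.5},{"twist":-8.5},{"twist":-8.5},{"twist":-8.5},{"twist":-3.5},{}]'
python3 - <<'E'
from h import *
np.set_printoptions(precision=2,suppress=True)
o=r.get_obs();print(o["clock"],o["tool_pos"],o["qpos"]);M=R.from_rotvec(o["ee_rot"]).as_matrix();print("y ang",np.degrees(np.arctan2(M[1,1],M[0,1])),M[:,2])
c=shot("wrist");cv2.imwrite("pics/w1.png",c["image"]);np.savez("w1.npz",K=c["camera_matrix"],T=c["cam_to_world"],k=c["k1"])
p=proj(c,[[518,24,216],[541,25,168],[428,13,210],[518,24,178]]);print(p)
u,v=p[0].astype(int);x0=max(0,u-60);y0=max(0,v-45);im=c["image"]
cr=cv2.resize(im[y0:y0+90,x0:x0+120],None,fx=4,fy=4,interpolation=cv2.INTER_CUBIC);print(x0,y0,cr.shape)
out=np.zeros((580,800,3),np.uint8);out[:cr.shape[0],:cr.shape[1]]=cr;sm=cv2.resize(im,(280,210));out[365:575,:280]=sm
cv2.imwrite("pics/v2.png",out)
for n in ["shaft_end","flat","set_screw","hub_face","guard_top"]: print(n,[(np.round(np.array(d["position"])*WH,1).tolist(),round(d["confidence"],2)) for d in r.tip_of(n,"wrist")][:3])
E
```

```text
1.75 [ 158.15 -604.66  234.86] [-1.32  0.35  1.63  0.    1.16 -0.  ]
y ang -75.3439297290658 [ 0.  0. -1.]
[[2849141.29 2505524.32]
 [  34716.93   33266.49]
 [  36562.7    25669.28]
 [  38761.09   34969.06]]invalid input at $[0]: expected keys dx, dy, dz, twist
invalid input at $[0]: expected keys dx, dy, dz, twist
Traceback (most recent call last):
cv2.error: OpenCV(4.12.0) /io/opencv/modules/imgproc/src/resize.cpp:4208: error: (-215:Assertion failed) !ssize.empty() in function 'resize'
```

```bash
python3 -m pendant '[{"dx":2.81,"dy":-2.88,"dz":-0.5,"twist":0},{"dx":2.81,"dy":-2.88,"dz":-0.5,"twist":0},{"dx":2.81,"dy":-2.88,"dz":-0.5,"twist":0},{"dx":2.81,"dy":-2.88,"dz":-0.5,"twist":0},{"dx":2.81,"dy":-2.88,"dz":-0.5,"twist":0},{"dx":2.81,"dy":-2.88,"dz":-0.5,"twist":0},{"dx":2.81,"dy":-2.88,"dz":-0.5,"twist":0},{"dx":2.81,"dy":-2.88,"dz":-0.5,"twist":0},{"dx":2.81,"dy":-2.88,"dz":-0.5,"twist":0},{"dx":2.81,"dy":-2.88,"dz":-0.5,"twist":0},{"dx":2.81,"dy":-2.88,"dz":-0.5,"twist":0},{"dx":2.81,"dy":-2.88,"dz":-0.5,"twist":0},{"dx":2.81,"dy":-2.88,"dz":-0.5,"twist":0},{"dx":2.81,"dy":-2.88,"dz":-0.5,"twist":0},{"dx":2.81,"dy":-2.88,"dz":0,"twist":0},{"dx":2.81,"dy":-2.88,"dz":0,"twist":0},{"dx":2.81,"dy":-2.88,"dz":0,"twist":0},{"dx":2.81,"dy":-2.88,"dz":0,"twist":0}]'
python3 -m pendant '[{"dx":0,"dy":0,"dz":0,"twist":-8.5},{"dx":0,"dy":0,"dz":0,"twist":-8.5},{"dx":0,"dy":0,"dz":0,"twist":-8.5},{"dx":0,"dy":0,"dz":0,"twist":-8.5},{"dx":0,"dy":0,"dz":0,"twist":-8.5},{"dx":0,"dy":0,"dz":0,"twist":-8.5},{"dx":0,"dy":0,"dz":0,"twist":-8.5},{"dx":0,"dy":0,"dz":0,"twist":-8.5},{"dx":0,"dy":0,"dz":0,"twist":-8.5},{"dx":0,"dy":0,"dz":0,"twist":-8.5},{"dx":0,"dy":0,"dz":0,"twist":-8.5},{"dx":0,"dy":0,"dz":0,"twist":-8.5},{"dx":0,"dy":0,"dz":0,"twist":-8.5},{"dx":0,"dy":0,"dz":0,"twist":-8.5},{"dx":0,"dy":0,"dz":0,"twist":-8.5},{"dx":0,"dy":0,"dz":0,"twist":-8.5},{"dx":0,"dy":0,"dz":0,"twist":-8.5},{"dx":0,"dy":0,"dz":0,"twist":-8.5},{"dx":0,"dy":0,"dz":0,"twist":-3.5},{"dx":0,"dy":0,"dz":0,"twist":0}]'
python3 - <<'E'
from h import *
np.set_printoptions(precision=2,suppress=True)
o=r.get_obs();print(o["clock"],o["tool_pos"],o["qpos"]);M=R.from_rotvec(o["ee_rot"]).as_matrix();print("y ang",np.degrees(np.arctan2(M[1,1],M[0,1])),M[:,2])
c=shot("wrist");cv2.imwrite("pics/w1.png",c["image"]);np.savez("w1.npz",K=c["camera_matrix"],T=c["cam_to_world"],k=c["k1"])
p=proj(c,[[518,24,216],[541,25,168],[428,13,210],[518,24,178]]);print(p)
u,v=p[0].astype(int);x0=max(0,u-60);y0=max(0,v-45);im=c["image"]
cr=cv2.resize(im[y0:y0+90,x0:x0+120],None,fx=4,fy=4,interpolation=cv2.INTER_CUBIC);print(x0,y0,cr.shape)
out=np.zeros((580,800,3),np.uint8);out[:cr.shape[0],:cr.shape[1]]=cr;sm=cv2.resize(im,(280,210));out[365:575,:280]=sm
cv2.imwrite("pics/v2.png",out)
for n in ["shaft_end","flat","set_screw","hub_face"]: print(n,[(np.round(np.array(d["position"])*WH,1).tolist(),round(d["confidence"],2)) for d in r.tip_of(n,"wrist")][:3])
E
```

```text
clock: 3.6
tool_pos: [516.9, 26.5, 305.1]
ee_rot: [3.116, 0.401, 0.001]
wrist_force: [1.3, -0.9, 0.6]
opening: 85.4
clock: 5.6
tool_pos: [516.3, 24.8, 305.0]
ee_rot: [0.241, 3.132, 0.0]
wrist_force: [-0.4, -0.0, 0.5]
opening: 85.4
5.6 [516.31  24.85 304.97] [ 0.05  0.12  1.78 -0.    1.24 -1.37]
y ang 81.20205059732265 [ 0.  0. -1.]
[[278.78 221.45]
 [283.69 225.45]
 [245.45 108.66]
 [279.03 206.88]]
218 176 (360, 480, 3)
shaft_end [([284.2, 221.2], 0.72)]
flat [([290.3, 216.8], 0.42)]
set_screw []
hub_face [([384.7, 114.7], 0.84), ([278.7, 170.7], 0.7), ([283.7, 205.2], 0.68)]
```

View pics/v2.png

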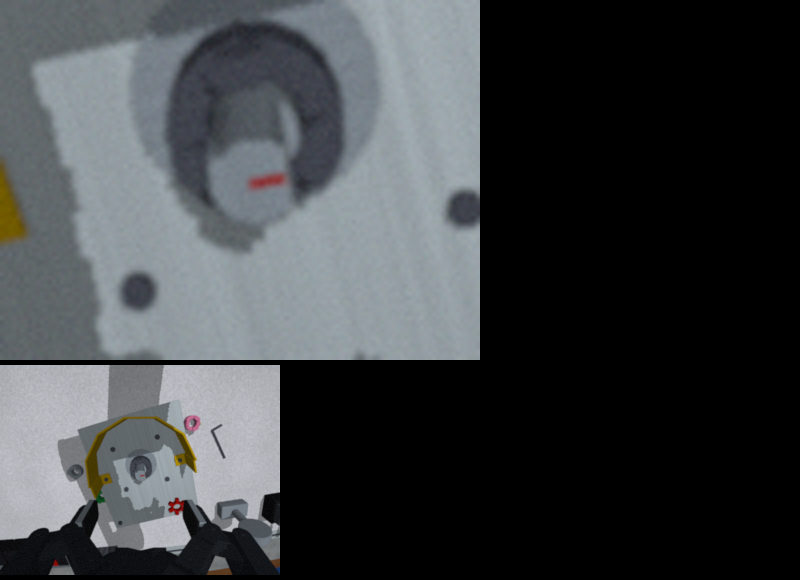

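```bash
python3 - <<'E'
from h import *
np.set_printoptions(precision=2,suppress=True)
d=np.load("w1.npz");c=dict(camera_matrix=d["K"],cam_to_world=d["T"],k1=float(d["k"]))
im=cv2.imread("pics/w1.png").astype(int)
m=(im[:,:,2]-im[:,:,:2].max(2));ys,xs=np.nonzero(m[205:240,260:310]>20);w=m[ys+205,xs+260]
P=np.array([atz(c,(x+260,y+205),216)[:2] for x,y in zip(xs,ys)]);mu=np.average(P,axis=0,weights=w);C=np.cov((P-mu).T,aweights=w);e,v=np.linalg.eigh(C);a=v[:,1]
print(len(xs),mu,e,"ang",np.degrees(np.arctan2(a[1],a[0])))
ce=atz(c,(280.5,222),216);print("centre",ce,"centre->mean ang",np.degrees(np.arctan2(*(mu-ce[:2])[::-1])))
for q in [(249,184),(286,179),(209,184),(293,184),(250,145),(250,222)]: print(q,atz(c,(218+q[0]/4,176+q[1]/4),216))
E
```

```text
28 [518.16  28.63] [0.38 4.25] ang 91.55467114683978
centre [518.69  25.31 216.  ] centre->mean ang 99.02246983105297
(249, 184) [518.66  25.11 216.  ]
(286, 179) [518.73  32.69 216.  ]
(209, 184) [517.41  17.08 216.  ]
(293, 184) [520.02  33.94 216.  ]
(250, 145) [510.4   26.59 216.  ]
(250, 222) [526.95  24.03 216.  ]
```

```bash
python3 -m pendant '[{"dx":0,"dy":0,"dz":0,"twist":-5},{"dx":0,"dy":0,"dz":0,"twist":-5},{"dx":-0.22,"dy":0,"dz":1,"twist":0},{"dx":0,"dy":0,"dz":2,"twist":0},{"dx":0,"dy":0,"dz":2,"twist":0},{"dx":0,"dy":0,"dz":2,"twist":0},{"dx":0,"dy":0,"dz":1.2,"twist":0},{"dx":0,"dy":0,"dz":0.5,"twist":0},{"dx":0,"dy":0,"dz":0,"twist":0},{"dx":0,"dy":0,"dz":0,"twist":0}]'
python3 -m pendant '[{"dx":0,"dy":0,"dz":0,"twist":0},{"dx":0,"dy":0,"dz":0,"twist":0},{"dx":0,"dy":0,"dz":0,"twist":0},{"dx":0,"dy":0,"dz":0,"twist":0},{"dx":0,"dy":0,"dz":0,"twist":0},{"dx":0,"dy":0,"dz":0,"twist":0},{"dx":0,"dy":0,"dz":0,"twist":0},{"dx":0,"dy":0,"dz":0,"twist":0},{"dx":0,"dy":0,"dz":0,"twist":0},{"dx":0,"dy":0,"dz":0,"twist":0}]' -1
python3 - <<'E'
from h import *
np.set_printoptions(precision=3,suppress=True)
o=r.get_obs();print(o["tool_pos"],o["opening"],o["wrist_force"],o["wrist_torque"],o["qpos"]);M=R.from_rotvec(o["ee_rot"]).as_matrix();print("y ang",np.degrees(np.arctan2(M[1,1],M[0,1])))
E
```

```text
clock: 6.85
tool_pos: [519.0, 24.9, 218.5]
ee_rot: [-0.031, 3.141, 0.0]
wrist_force: [-0.2, 0.0, -0.4]
opening: 85.5
clock: 7.85
tool_pos: [518.7, 23.9, 218.3]
ee_rot: [-0.032, 3.141, -0.003]
wrist_force: [-1.8, -5.3, 3.9]
opening: 11.0
[518.671  23.887 218.293] 11.024227011603852 [-1.796 -5.286  3.911] [-0.951  0.142 -0.014] [ 0.044  0.206  1.875 -0.002  1.06  -1.546]
y ang 91.17083511392356
```

```bash
python3 -m pendant '[{"dx":0,"dy":0,"dz":0,"twist":0},{"dx":0,"dy":0,"dz":0,"twist":0},{"dx":0,"dy":0,"dz":0,"twist":0}]'
python3 - <<'E'
from h import *
a=shot("scene");t=shot("wrist")
p=proj(a,[518,24,216])[0].astype(int);q=proj(t,[518,24,216])[0].astype(int);print(p,q)
A=a["image"][p[1]-40:p[1]+50,p[0]-45:p[0]+45];B=t["image"][q[1]-80:q[1]+60,q[0]-70:q[0]+70]
cv2.imwrite("pics/v3.png",np.hstack([cv2.resize(A,(400,400),interpolation=2),cv2.resize(B,(400,400),interpolation=2)]))
E
```

```text
clock: 8.15
tool_pos: [518.6, 23.9, 218.3]
ee_rot: [-0.032, 3.141, -0.003]
wrist_force: [-0.2, -4.6, 2.6]
opening: 11.3
[273 148] [278 274]
```

View pics/v3.png

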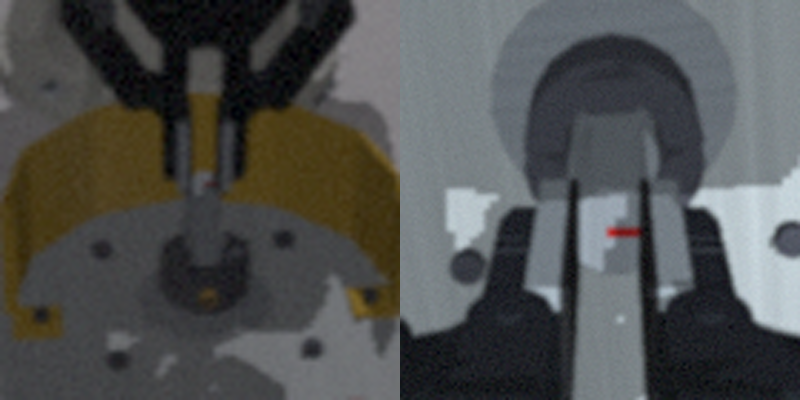

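```bash
python3 - <<'E'
from h import *
np.set_printoptions(precision=1,suppress=True)
a=shot("scene");t=shot("wrist")
P=[[518.5,24.8,216],[518.5,24.8,178],[518.5+11,24.8+8.5,193],[518.5+11,24.8-8.5,193],[518.5+11,24.8+8.5,213],[518.5-11,24.8+8.5,193],[518.5-11,24.8-8.5,193]]
p0=np.array([273,148]);q0=np.array([278,274])
print((proj(a,P)-p0+[45,40])*400/90);print((proj(t,P)-q0+[70,80])*400/140+[400,0])
E
```

```text
[[205.3 180.9]
 [204.2 250.3]
 [223.2 236.6]
 [186.2 236.3]
 [224.  199.7]
 [222.7 210.6]
 [186.4 210.2]]
[[605.6 232.3]
 [606.4 145.4]
 [644.1 221.6]
 [566.1 220.1]
 [647.9 273.9]
 [647.8 129.4]
 [566.5 127.7]]
```

v3 shows the fingertips at scene crop y≈188. With tips at z=193 I would expect y≈236, so they hold only the very top of the shaft, and the 11 mm reading fits splayed tips. I'll open a little, go lower and pinch again.

```bash
python3 -m pendant '[{"dx":0,"dy":0,"dz":0,"twist":0},{"dx":0,"dy":0,"dz":0,"twist":0},{"dx":0,"dy":0,"dz":0,"twist":0},{"dx":0,"dy":0,"dz":0,"twist":0},{"dx":0,"dy":0,"dz":0.5,"twist":0},{"dx":0,"dy":0,"dz":0.5,"twist":0},{"dx":0,"dy":0,"dz":0,"twist":0}]' -0.2
python3 - <<'E'
from h import *
np.set_printoptions(precision=3,suppress=True)
o=r.get_obs();print(o["tool_pos"],o["opening"],o["wrist_force"],o["wrist_torque"])
a=shot("scene");t=shot("wrist")
p=[273,148];q=[278,260]
A=a["image"][p[1]-40:p[1]+50,p[0]-45:p[0]+45];B=t["image"][q[1]-80:q[1]+60,q[0]-70:q[0]+70]
cv2.imwrite("pics/v4.png",np.hstack([cv2.resize(A,(400,400),interpolation=2),cv2.resize(B,(400,400),interpolation=2)]))
E
```

```text
clock: 9.05
tool_pos: [517.9, 24.9, 206.9]
ee_rot: [0.032, -3.14, 0.0]
wrist_force: [-0.2, 0.3, -0.9]
opening: 34.0
[517.906  24.907 206.881] 34.018192310492545 [-0.236  0.298 -0.94 ] [-0.022  0.004 -0.006]
```

View pics/v4.png

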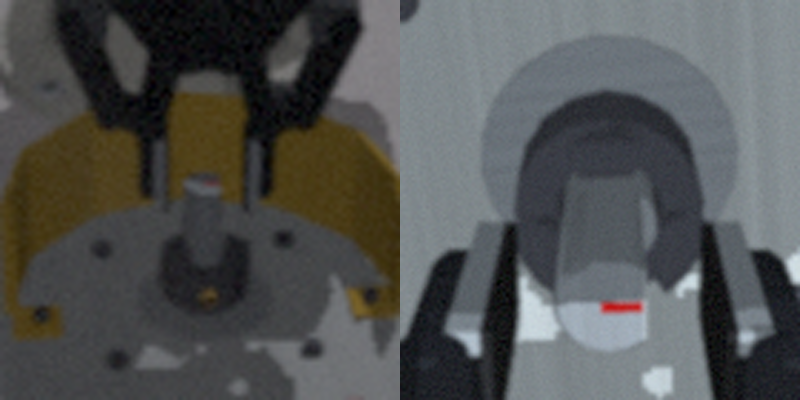

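```bash
python3 - <<'E'
from h import *
np.set_printoptions(precision=1,suppress=True)
t=shot("wrist")
f=lambda x,y:(208+(x-400)*.35,180+y*.35)
for u in [(513,224),(705,224),(478,224),(485,335)]:
    o,d=ray(t,f(*u));print(u,"x=507:",o+d*(507-o[0])/d[0]," y=8:",o+d*(8-o[1])/d[1])
print(t["cam_to_world"])
E
```

```text
(513, 224) x=507: [507.    8.8 207.9]  y=8: [510.9   8.  200.6]
(705, 224) x=507: [507.   43.7 206.5]  y=8: [370.3   8.  466.2]
(478, 224) x=507: [507.    2.5 208.1]  y=8: [488.6   8.  242.6]
(485, 335) x=507: [507.    8.3 241.8]  y=8: [508.4   8.  239.9]
[[ -0.    0.9   0.3 433.4]
 [  1.    0.    0.   24.5]
 [ -0.    0.3  -0.9 346.4]
 [  0.    0.    0.    1. ]]
```

```bash
python3 -m pendant '[{"dx":0,"dy":0,"dz":0.6,"twist":0},{"dx":0,"dy":0,"dz":0.5,"twist":0},{"dx":0,"dy":0,"dz":0,"twist":0}]'
python3 -m pendant '[{"dx":0,"dy":0,"dz":0,"twist":0},{"dx":0,"dy":0,"dz":0,"twist":0},{"dx":0,"dy":0,"dz":0,"twist":0},{"dx":0,"dy":0,"dz":0,"twist":0},{"dx":0,"dy":0,"dz":0,"twist":0},{"dx":0,"dy":0,"dz":0,"twist":0},{"dx":0,"dy":0,"dz":0,"twist":0}]' -1
python3 - <<'E'
from h import *
np.set_printoptions(precision=3,suppress=True)
o=r.get_obs();print(o["tool_pos"],o["opening"],o["wrist_force"],o["wrist_torque"],o["qpos"]);M=R.from_rotvec(o["ee_rot"]).as_matrix();print("y ang",np.degrees(np.arctan2(M[1,1],M[0,1])))
E
```

```text
clock: 9.5
tool_pos: [517.9, 24.9, 196.0]
ee_rot: [0.032, -3.14, 0.0]
wrist_force: [-0.8, 0.6, -0.2]
opening: 33.9
clock: 10.2
tool_pos: [518.4, 23.4, 197.0]
ee_rot: [0.033, -3.141, 0.004]
wrist_force: [-0.7, -8.8, 1.3]
opening: 14.9
[518.44   23.393 197.007] 14.924145108077767 [-0.702 -8.782  1.273] [-1.294  0.142  0.097] [ 0.044  0.231  1.896 -0.003  1.014 -1.546]
y ang 91.18741789781036
```

```bash
python3 -m pendant '[{"dx":0,"dy":-0.16,"dz":0,"twist":0},{"dx":0,"dy":0,"dz":0,"twist":0}]'
python3 - <<'E'
from h import *
np.set_printoptions(precision=2,suppress=True)
c=shot("top");im=cv2.imread("pics/top0.png");g=cv2.cvtColor(im,cv2.COLOR_BGR2GRAY).astype(float)
def ctr(x,y):
    u=250+(x-400)/4.444;v=195+y/4.448
    for _ in range(5):
        a,b=int(round(u)),int(round(v));P=g[b-4:b+5,a-4:a+5];w=np.clip(np.median(P)-15-P,0,None);Y,X=np.mgrid[b-4:b+5,a-4:a+5];u,v=(w*X).sum()/w.sum(),(w*Y).sum()/w.sum()
    return atz(c,(u,v),151)[:2]
n=[(423,183),(752,148),(485,103),(675,83),(504,295),(694,273)]
W=[ctr(*q) for q in n];print(np.array(W))
A=lambda i,j,o:np.degrees(np.arctan2(*(W[i]-W[j])[::-1]))-o
print(A(0,1,90),A(2,3,90),A(4,5,90),A(2,4,0),A(3,5,0),"hole centre",np.mean(W[2:],0))
print(atz(c,(180+108/1.818,150+49/1.818),150),r.get_obs()["wrist_force"],r.get_obs()["opening"])
E
```

```text
clock: 10.4
tool_pos: [518.4, 23.3, 197.0]
ee_rot: [0.032, -3.141, -0.0]
wrist_force: [-1.6, -0.2, 1.0]
opening: 14.9
[[520.59 103.76]
 [540.5  -53.04]
 [559.09  74.31]
 [570.07 -15.56]
 [468.83  63.94]
 [478.64 -26.96]]
7.237115232032281 6.962891352155907 6.161362578782672 6.55774572363031 7.1040951567780635 hole centre [519.16  23.93]
[645.77 138.43 150.  ] [-2.33 -1.42  1.41] 14.911792154253705
```

```bash
python3 -m pendant '[{"dx":0.015,"dy":0,"dz":0,"twist":5},{"dx":0.015,"dy":0,"dz":0,"twist":5},{"dx":0.015,"dy":0,"dz":0,"twist":5},{"dx":0.015,"dy":0,"dz":0,"twist":5},{"dx":0.015,"dy":0,"dz":0,"twist":5},{"dx":0.015,"dy":0,"dz":0,"twist":5},{"dx":0.015,"dy":0,"dz":0,"twist":5},{"dx":0.015,"dy":0,"dz":0,"twist":5},{"dx":0.015,"dy":0,"dz":0,"twist":5},{"dx":0.015,"dy":0,"dz":0,"twist":5},{"dx":0.015,"dy":0,"dz":0,"twist":5},{"dx":0.015,"dy":0,"dz":0,"twist":5},{"dx":0.015,"dy":0,"dz":0,"twist":5},{"dx":0.015,"dy":0,"dz":0,"twist":5},{"dx":0.015,"dy":0,"dz":0,"twist":5},{"dx":0.015,"dy":0,"dz":0,"twist":5},{"dx":0.015,"dy":0,"dz":0,"twist":4.5},{"dx":0,"dy":0,"dz":0,"twist":0},{"dx":0,"dy":0,"dz":0,"twist":0}]'
python3 - <<'E'
from h import *
np.set_printoptions(precision=3,suppress=True)
o=r.get_obs();print(o["tool_pos"],o["opening"],o["wrist_force"],o["wrist_torque"],o["qpos"]);M=R.from_rotvec(o["ee_rot"]).as_matrix();print("y ang",np.degrees(np.arctan2(M[1,1],M[0,1])))
c=shot("wrist")
im=c["image"].astype(int);m=(im[:,:,2]-im[:,:,:2].max(2));q=proj(c,[518.5,24.3,216])[0];u,v=q.astype(int)
ys,xs=np.nonzero(m[v-20:v+20,u-20:u+20]>25);P=np.array([atz(c,(x+u-20,y+v-20),216)[:2] for x,y in zip(xs,ys)])
if len(P)>3:
    e,V=np.linalg.eigh(np.cov(P.T));a=V[:,1];print(len(P),P.mean(0),np.degrees(np.arctan2(a[1],a[0])))
E
```

```text
clock: 12.35
tool_pos: [518.1, 26.2, 197.0]
ee_rot: [2.089, 2.346, 0.006]
wrist_force: [4.0, 6.7, -3.6]
opening: 14.7
[518.136  26.152 197.043] 14.690644212988559 [ 4.042  6.746 -3.644] [ 1.084 -0.7   -0.106] [ 0.046  0.229  1.899  0.003  1.01  -0.071]
y ang 6.623194211502353
62 [520.623  26.625] -173.62540241352076
```

```bash
python3 -m pendant '[{"dx":0,"dy":0,"dz":0,"twist":0},{"dx":0,"dy":0,"dz":0,"twist":0},{"dx":0,"dy":0,"dz":0,"twist":0},{"dx":0,"dy":0,"dz":0,"twist":0},{"dx":0,"dy":0,"dz":-1,"twist":0},{"dx":0,"dy":0,"dz":-2,"twist":0},{"dx":0,"dy":0,"dz":0,"twist":0}]' 1
python3 -m pendant '[{"dx":0,"dy":0,"dz":0,"twist":7.5},{"dx":0,"dy":0,"dz":0,"twist":7.5},{"dx":0,"dy":0,"dz":0,"twist":7.5},{"dx":0,"dy":0,"dz":0,"twist":7.5},{"dx":0,"dy":0,"dz":0,"twist":7.5},{"dx":0,"dy":0,"dz":0,"twist":7.5},{"dx":0,"dy":0,"dz":0,"twist":7.5},{"dx":0,"dy":0,"dz":0,"twist":7.5},{"dx":0,"dy":0,"dz":0,"twist":7.5},{"dx":0,"dy":0,"dz":0,"twist":7.5},{"dx":0,"dy":0,"dz":0,"twist":7.5},{"dx":0,"dy":0,"dz":0,"twist":7.5},{"dx":0,"dy":0,"dz":0,"twist":0},{"dx":0,"dy":0,"dz":0,"twist":0}]'
python3 - <<'E'
from h import *
np.set_printoptions(precision=2,suppress=True)
o=r.get_obs();print(o["tool_pos"],o["opening"],o["wrist_force"],o["qpos"]);M=R.from_rotvec(o["ee_rot"]).as_matrix();print("y ang",np.degrees(np.arctan2(M[1,1],M[0,1])))
c=shot("wrist");im=c["image"];cv2.imwrite("pics/w5.png",im);np.savez("w5.npz",K=c["camera_matrix"],T=c["cam_to_world"],k=c["k1"])
P=[[519,25,216],[519,25,178],[544,28,168],[519,25,150]];q=proj(c,P);print(q)
u,v=q.mean(0).astype(int);x0=u-60;y0=max(0,v-60);print(x0,y0)
cv2.imwrite("pics/v5.png",cv2.resize(im[y0:y0+120,x0:x0+120],None,fx=5,fy=5,interpolation=2))
m=im.astype(int);m=(m[:,:,2]-m[:,:,:2].max(2));u,v=q[0].astype(int)
ys,xs=np.nonzero(m[v-22:v+22,u-22:u+22]>25);P=np.array([atz(c,(x+u-22,y+v-22),216)[:2] for x,y in zip(xs,ys)])
e,V=np.linalg.eigh(np.cov(P.T));a=V[:,1];print(len(P),P.mean(0),P.min(0),P.max(0),np.degrees(np.arctan2(a[1],a[0])))
for n in ["shaft_end","set_screw","hub_face"]: print(n,[(np.round(np.array(d["position"])*WH,1).tolist(),round(d["confidence"],2)) for d in r.tip_of(n,"wrist")][:3])
E
```

```text
clock: 13.1
tool_pos: [518.4, 24.8, 229.7]
ee_rot: [2.087, 2.344, 0.005]
wrist_force: [0.6, 0.3, 0.2]
opening: 85.1
clock: 14.5
tool_pos: [516.7, 24.7, 226.8]
ee_rot: [3.136, 0.188, -0.0]
wrist_force: [0.6, -0.2, -0.2]
opening: 85.7
[516.69  24.71 226.82] 85.70014989647514 [ 0.65 -0.22 -0.23] [ 0.04  0.19  1.87 -0.    1.08  1.5 ]
y ang -83.12565727798786
[[283.31 259.15]
 [282.86 232.51]
 [282.87 192.7 ]
 [282.62 218.18]]
222 165
49 [520.69  26.73] [516.99  25.51] [524.54  27.91] -173.8015869559177
shaft_end [([283.3, 261.6], 0.7)]
set_screw [([285.2, 194.8], 0.68), ([283.6, 373.0], 0.39), ([282.1, 238.4], 0.23)]
hub_face [([282.5, 230.1], 0.89), ([429.6, 83.0], 0.68), ([150.8, 208.7], 0.61)]
```

View pics/v5.png

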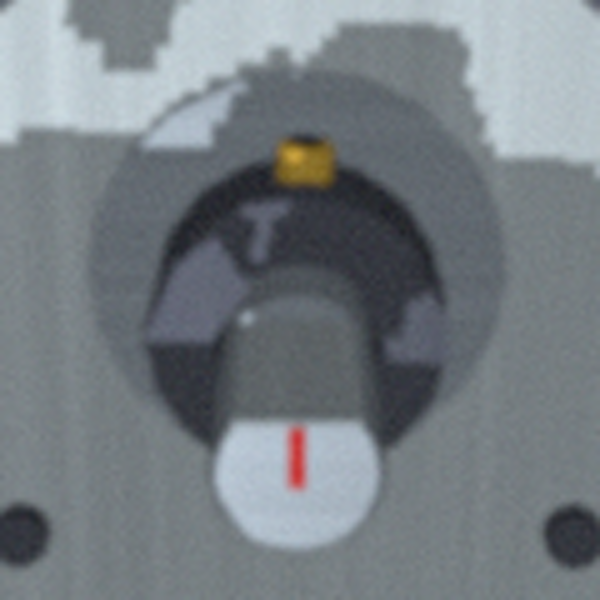

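```bash
python3 - <<'E'
from h import *
np.set_printoptions(precision=2,suppress=True)
d=np.load("w5.npz");c=dict(camera_matrix=d["K"],cam_to_world=d["T"],k1=float(d["k"]));im=cv2.imread("pics/w5.png")
f=lambda x,y:(222+(x-2)/5,165+(y-2)/5)
ax=atz(c,f(298,470),216);print("shaft",ax, atz(c,f(297,488),216),atz(c,f(297,428),216))
hL,hR=atz(c,f(150,345),178),atz(c,f(442,345),178);print("hub sides",hL,hR)
h=cv2.cvtColor(im,cv2.COLOR_BGR2HSV);m=cv2.inRange(h,(12,100,60),(35,255,255))[185:208,262:305];ys,xs=np.nonzero(m);print(len(xs),xs.mean()+262,ys.mean()+185,xs.min()+262,xs.max()+262)
s=atz(c,(xs.mean()+262,ys.mean()+185),170);print("screw",s,"ang",np.degrees(np.arctan2(*(s-ax)[:2][::-1])))
W=[atz(c,f(*q),151) for q in [(20,535),(573,535)]];print(W,np.degrees(np.arctan2(*(W[0]-W[1])[:2][::-1]))-90)
E
```

```text
shaft [519.2   26.21 216.  ] [516.94  26.05 216.  ] [524.35  26.95 216.  ]
hub sides [515.65  45.98 178.  ] [520.4   6.6 178. ]
98 282.59183673469386 197.28571428571428 277 288
screw [541.32  27.88 170.  ] ang 4.304499095152143
[array([467.63,  65.58, 151.  ]), array([478.45, -24.05, 151.  ])] 6.885730530661704
```

```bash
python3 -m pendant '[{"dx":0.23,"dy":-0.02,"dz":1,"twist":0},{"dx":0,"dy":0,"dz":1.5,"twist":0},{"dx":0,"dy":0,"dz":1.5,"twist":0},{"dx":0,"dy":0,"dz":0.5,"twist":0},{"dx":0,"dy":0,"dz":0,"twist":0}]'
python3 -m pendant '[{"dx":0,"dy":0,"dz":0.5,"twist":0},{"dx":0,"dy":0,"dz":0.5,"twist":0},{"dx":0,"dy":0,"dz":0.5,"twist":0},{"dx":0,"dy":0,"dz":0.6,"twist":0},{"dx":0,"dy":0,"dz":0,"twist":0},{"dx":0,"dy":0,"dz":0,"twist":0}]'
python3 - <<'E'
from h import *
a=shot("scene");t=shot("wrist")
p=[273,158];q=proj(t,[519,25,190])[0].astype(int);print(q)
A=a["image"][p[1]-50:p[1]+40,p[0]-45:p[0]+45];B=t["image"][q[1]-70:q[1]+70,q[0]-70:q[0]+70]
cv2.imwrite("pics/v6.png",np.hstack([cv2.resize(A,(400,400),interpolation=2),cv2.resize(B,(400,400),interpolation=2)]))
E
```

```text
clock: 15.2
tool_pos: [518.4, 25.2, 180.8]
ee_rot: [-3.136, -0.183, 0.003]
wrist_force: [0.9, -0.6, 0.4]
opening: 84.9
clock: 15.8
tool_pos: [518.9, 25.2, 160.8]
ee_rot: [3.136, 0.182, -0.001]
wrist_force: [0.4, 0.0, -0.0]
opening: 85.1
[284 307]
```

View pics/v6.png

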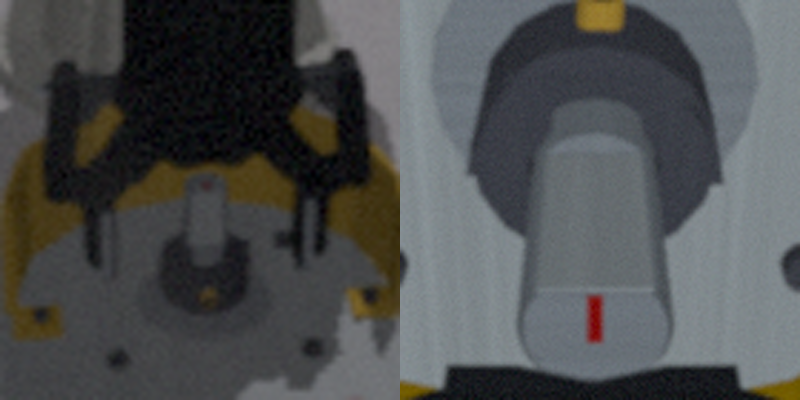

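```bash
python3 -m pendant '[{"dx":0,"dy":0,"dz":0,"twist":0},{"dx":0,"dy":0,"dz":0,"twist":0},{"dx":0,"dy":0,"dz":0,"twist":0},{"dx":0,"dy":0,"dz":0,"twist":0},{"dx":0,"dy":0,"dz":0,"twist":0},{"dx":0,"dy":0,"dz":0,"twist":0},{"dx":0,"dy":0,"dz":0,"twist":0},{"dx":0,"dy":0,"dz":0,"twist":0}]' -1
python3 - <<'E'
from h import *
np.set_printoptions(precision=3,suppress=True)
o=r.get_obs();print(o["tool_pos"],o["opening"],o["wrist_force"],o["wrist_torque"]);M=R.from_rotvec(o["ee_rot"]).as_matrix();print("y ang",np.degrees(np.arctan2(M[1,1],M[0,1])))
E
```

```text
clock: 16.7
tool_pos: [519.2, 25.3, 161.4]
ee_rot: [-3.136, -0.182, -0.001]
wrist_force: [-1.7, -0.3, 5.5]
opening: 40.4
[519.178  25.255 161.364] 40.38484064020425 [-1.723 -0.349  5.465] [-0.028  0.26  -0.023]
y ang -83.34248888808439
```

```bash
python3 -m pendant '[{"dx":0,"dy":0,"dz":-0.1,"twist":0},{"dx":0,"dy":0,"dz":-0.2,"twist":-1},{"dx":0,"dy":0,"dz":-0.3,"twist":-1.5},{"dx":0,"dy":0,"dz":-0.4,"twist":0},{"dx":0,"dy":0,"dz":-0.5,"twist":0},{"dx":0,"dy":0,"dz":-0.5,"twist":0},{"dx":0,"dy":0,"dz":-0.5,"twist":0},{"dx":0,"dy":0,"dz":-0.5,"twist":0},{"dx":0,"dy":0,"dz":-0.3,"twist":0},{"dx":0,"dy":0,"dz":-0.1,"twist":0},{"dx":0,"dy":0,"dz":0,"twist":0},{"dx":0,"dy":0,"dz":0,"twist":0}]'
cat > look.py <<'E'
from h import *
import sys
np.set_printoptions(precision=2,suppress=True)
o=r.get_obs();print(o["clock"],o["tool_pos"],o["opening"],o["wrist_force"],o["wrist_torque"]);M=R.from_rotvec(o["ee_rot"]).as_matrix();print("y ang",np.degrees(np.arctan2(M[1,1],M[0,1])))
t=shot("wrist");a=shot("scene")
q=proj(t,[519,25,216])[0].astype(int);x0,y0=q[0]-60,min(q[1]-75,270);print("wrist crop",x0,y0,"x4; centre proj",proj(t,[[519,25,216],[519,26,216]]))
B=t["image"][y0:y0+150,x0:x0+120]
A=a["image"][118:193,238:313]
out=np.zeros((600,800,3),np.uint8);out[:,:480]=cv2.resize(B,(480,600),interpolation=2);out[:320,480:]=cv2.resize(A,(320,320),interpolation=2)
cv2.imwrite(f"pics/{sys.argv[1]}.png",out)
np.savez(sys.argv[1],K=t["camera_matrix"],T=t["cam_to_world"],k=t["k1"],im=t["image"])
for nm,c in (("wrist",t),("scene",a)):
    m=cv2.inRange(cv2.cvtColor(c["image"],cv2.COLOR_BGR2HSV),(10,100,50),(35,255,255))
    for z in (196,206):
        u,v=proj(c,[519+24,28,z])[0].astype(int);w=9;S=m[v-w:v+w,u-w:u+w];ys,xs=np.nonzero(S);print(nm,z,(u,v),len(xs),xs.mean()+u-w if len(xs) else 0,ys.mean()+v-w if len(xs) else 0)
for n in ["set_screw","hub_face","shaft_end"]: print(n,[(np.round(np.array(d["position"])*WH,1).tolist(),round(d["confidence"],2)) for d in r.tip_of(n,"wrist")][:2],[(np.round(np.array(d["position"])*WH,1).tolist(),round(d["confidence"],2)) for d in r.tip_of(n,"scene")][:2])
E
python3 look.py v7
```

```text
clock: 17.9
tool_pos: [518.9, 25.2, 194.7]
ee_rot: [-3.132, -0.251, 0.0]
wrist_force: [-0.4, 0.3, -1.2]
opening: 39.9
17.9 [518.86  25.2  194.72] 39.94509100485333 [-0.45  0.27 -1.21] [-0.02 -0.01 -0.03]
y ang -80.84714993322216
wrist crop 224 221 x4; centre proj [[284.48 296.6 ]
 [282.34 296.31]]
wrist 196 (np.int64(285), np.int64(231)) 89 283.19101123595505 236.57303370786516
wrist 206 (np.int64(286), np.int64(239)) 196 283.8265306122449 240.44897959183675
scene 196 (np.int64(275), np.int64(163)) 9 275.22222222222223 160.55555555555554
scene 206 (np.int64(275), np.int64(159)) 9 275.22222222222223 160.55555555555554
set_screw [([284.5, 236.1], 0.48), ([284.5, 297.8], 0.27)] []
hub_face [([447.9, 90.0], 0.84), ([137.1, 215.3], 0.63)] [([273.9, 150.4], 0.81), ([337.8, 207.0], 0.69)]
shaft_end [([285.8, 298.4], 0.93)] [([372.1, 232.5], 0.55), ([277.8, 147.7], 0.49)]
```

View pics/v7.png

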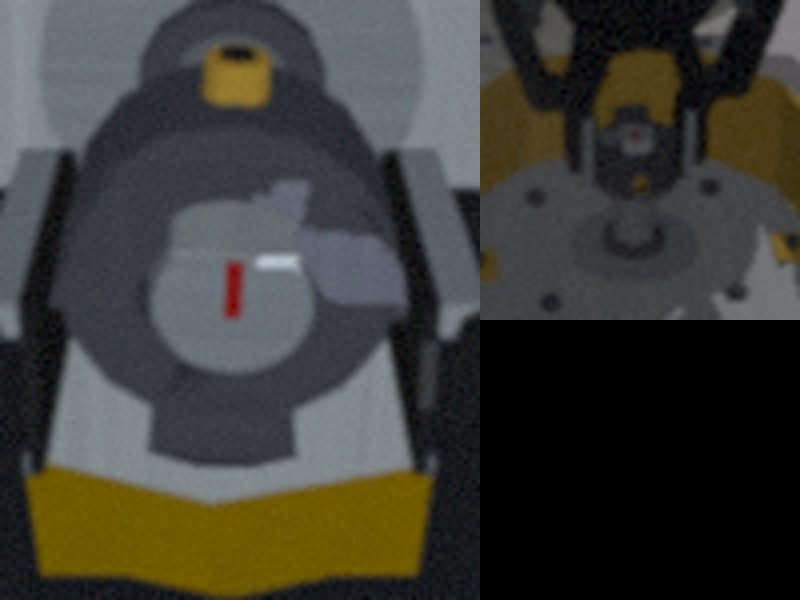

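```bash
cat > ang.py <<'E'
from h import *
import sys
np.set_printoptions(precision=2,suppress=True)
d=np.load(sys.argv[1]);c=dict(camera_matrix=d["K"],cam_to_world=d["T"],k1=float(d["k"]));im=d["im"];zs=float(sys.argv[2])
h=cv2.cvtColor(im,cv2.COLOR_BGR2HSV);u,v=proj(c,[543,28,zs])[0].astype(int);w=16
ys,xs=np.nonzero(cv2.inRange(h,(12,110,50),(35,255,255))[v-w:v+w,u-w:u+w])
s=atz(c,(xs.mean()+u-w,ys.mean()+v-w),zs+2)
m=im.astype(int);m=m[:,:,2]-m[:,:,:2].max(2);u,v=proj(c,[519,25,216])[0].astype(int)
yr,xr=np.nonzero(m[v-20:v+20,u-20:u+20]>40);P=np.array([atz(c,(x+u-20,y+v-20),216)[:2] for x,y in zip(xr,yr)])
e,V=np.linalg.eigh(np.cov(P.T));a=V[:,1]*np.sign(V[0,1]);print("line",len(P),P.mean(0),np.degrees(np.arctan2(a[1],a[0])))
f=lambda x,y:(224+(x-1.5)/4,float(sys.argv[3])+(y-1.5)/4)
ax=P.mean(0)-a*3.7 if len(P) else 0
print("axis",ax,"screw",len(xs),s,"ang",np.degrees(np.arctan2(*(s[:2]-ax)[::-1])))
E
python3 ang.py v7.npz 201 221
python3 - <<'E'
from h import *
d=np.load("v7.npz");c=dict(camera_matrix=d["K"],cam_to_world=d["T"],k1=float(d["k"]))
f=lambda x,y:(224+(x-1.5)/4,221+(y-1.5)/4)
print("shaft edges",atz(c,f(150,297),216),atz(c,f(315,297),216),"hub edges",atz(c,f(52,300),211),atz(c,f(408,300),211),"jaw",atz(c,f(150,400),219),atz(c,f(297,400),219))
E
```

```text
line 50 [520.66  26.43] 3.9692930440051994
axis [516.97  26.17] screw 210 [541.08  29.33 203.  ] ang 7.469224212652493
shaft edges [518.20348905  35.76138922 216.        ] [521.22717029  17.01727641 216.        ] hub edges [512.3818793   47.16775754 211.        ] [519.20209785   4.91079965 211.        ] jaw [506.23535398  33.93300699 219.        ] [508.96570936  17.04618162 219.        ]
```

```bash
python3 -m pendant '[{"dx":0,"dy":0,"dz":-0.2,"twist":0},{"dx":0,"dy":0,"dz":-0.2,"twist":0},{"dx":0,"dy":0,"dz":-0.06,"twist":0},{"dx":0,"dy":0,"dz":0,"twist":0},{"dx":0,"dy":0,"dz":0,"twist":0},{"dx":0,"dy":0,"dz":0,"twist":0}]'
python3 look.py v8; python3 ang.py v8.npz 206 221
```

```text
clock: 18.9
tool_pos: [519.0, 25.2, 199.4]
ee_rot: [-3.132, -0.251, 0.0]
wrist_force: [0.5, -0.9, -1.7]
opening: 40.4
18.9 [518.95  25.19 199.43] 40.37402231486677 [ 0.5  -0.9  -1.71] [-0.03 -0.02 -0.01]
y ang -80.84393249956531
wrist crop 224 215 x4; centre proj [[284.34 290.9 ]
 [282.26 290.61]]
wrist 196 (np.int64(285), np.int64(227)) 24 282.4583333333333 234.29166666666666
wrist 206 (np.int64(286), np.int64(235)) 141 283.8014184397163 238.70921985815602
scene 196 (np.int64(275), np.int64(163)) 10 275.2 158.7
scene 206 (np.int64(275), np.int64(159)) 10 275.2 158.7
set_screw [([286.4, 232.5], 0.58)] []
hub_face [([285.5, 290.2], 0.94), ([446.5, 90.9], 0.81)] [([271.4, 147.1], 0.62)]
shaft_end [([284.4, 287.3], 0.94)] [([273.7, 149.7], 0.46)]
line 56 [520.92  26.5 ] 6.5456412357277864
axis [517.24  26.08] screw 210 [541.3   29.31 208.  ] ang 7.638119562067352
```

View pics/v8.png

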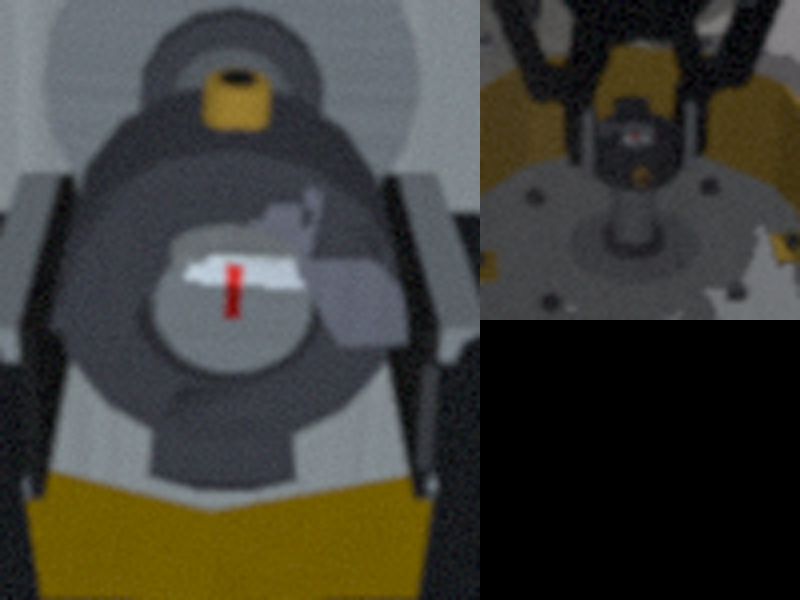

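```bash
python3 -m pendant '[{"dx":0,"dy":0,"dz":0,"twist":0},{"dx":0,"dy":0,"dz":0,"twist":0},{"dx":0,"dy":0,"dz":0,"twist":0}]'
python3 - <<'E'
from h import *
np.set_printoptions(precision=2,suppress=True)
a=shot("scene");i0=cv2.imread("pics/scene0.png").astype(float);ims=[shot("scene")["image"].astype(float) for _ in range(4)];i1=np.mean(ims,0)
def cen(im,p):
    u,v=np.round(p).astype(int);w=6;S=im[v-w:v+w+1,u-w:u+w+1];k=np.clip(np.minimum(S[...,2],S[...,1]*1.3)-S[...,0]-15,0,None);Y,X=np.mgrid[v-w:v+w+1,u-w:u+w+1];return np.array([(k*X).sum(),(k*Y).sum()])/k.sum(),(k>0).sum()
t=np.radians
P0=[519+24*np.cos(t(4.3)),25.5+24*np.sin(t(4.3)),168];P1=[519+24*np.cos(t(7)),25.5+24*np.sin(t(7)),206]
p0,p1=proj(a,[P0,P1]);c0,c1=cen(i0,p0),cen(i1,p1);print(p0,p1,c0,c1)
print("pred d",p1-p0,"meas d",c1[0]-c0[0],"px/mm",(proj(a,[[P1[0],P1[1],207]])[0]-p1))
o=r.get_obs();print(o["tool_pos"],o["wrist_force"],o["clock"])
E
```

```text
clock: 19.6
tool_pos: [519.0, 25.2, 199.5]
ee_rot: [3.132, 0.251, -0.0]
wrist_force: [-0.4, 0.5, -1.4]
opening: 40.2
[275.13 175.04] [275.97 159.48] (array([274.58, 173.91]), np.int64(12)) (array([275.22, 158.6 ]), np.int64(16))
pred d [  0.85 -15.56] meas d [  0.64 -15.32] px/mm [ 0.01 -0.42]
[518.98  25.21 199.48] [-0.44  0.51 -1.5 ] 19.85
```

```bash
python3 -c "
from rig import r
print(r.finish_job())"
```

```text
the job is handed in; nothing more can be done
None
```

The job is handed in at about 19.9 s of the 53 s allowed. The flat faces out of the guard, and the hub is held level with the shaft end to within about 0.6 mm, with its set screw in line with the flat.

I pinched the shaft across its flat, turned it about 84.5° and let go. I then gripped the hub about 90° from its set screw, turned it 2.5° and lifted it about 38 mm, and I was still holding it when I handed in.

**Last checks**
- **Direction:** The guard opening lies at about 6.8°, the red line on the shaft at 6.5° and the set screw at about 7.5°, each good to 1–2°. One picture taken during the lift read the line at 4°. I took that as noise, since the readings before it gave about 6.3° and the one after it 6.5°.
- **Height:** The arm's own readings show the hub rose 38.1 mm; 38 mm is flush. The scene camera, following the screw, gave a rise about 0.6 mm less, which is within its noise. The wrist picture fits a flush face but cannot settle it on its own, because the hub has about 1 mm of play.
- **Grip:** The opening was about 40 mm, against the hub's 42 mm, and the wrist force was about 1.5 N, roughly the hub's weight. The fingers are clear of the screw, and I did not touch the loose parts.

**What disagreed**
- **Fingertips:** In the pictures they stood about 25 mm farther back than the description says. My first pinch therefore caught only the very tip of the shaft, so I opened, went lower and pinched again before turning.
- **Opening on the shaft:** It read 14.9 mm on the second pinch, where 16.5 mm was expected.

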